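# Press the coupler onto the tilted valve nipple and hold it home

## Task

Pick up the steel hand coupler that stands on the bench, fit it squarely over the tilted brass nipple of the valve block and press it along the nipple's axis until it snaps past the two ball catches and sits fully home against the block's tilted face. Finish while still gripping the coupler and pushing it fully home against the nipple's spring, which pushes it off again if you ease up; leave the bottle, the jar and the grey box where they stand.

Things in the scene. Friction and masses are not known exactly. Their poses are not given: they have to be found in the camera images.
- coupler_center (a point): Loose steel hand coupler, 100 mm long, about 0.25 kg, standing upright on its open mouth. This point is on its axis, 50 mm from either end; z runs from the mouth towards the closed grip end (up at the start). The grip, with black ribs, is 28 mm in diameter from 38 mm above the mouth to the top; below it, from 30 to 36 mm, a shoulder 40 mm in diameter.
- coupler_mouth (a point): Centre of the coupler's open mouth (its underside as it stands); z as above. Outside, from the mouth: a lip 40 mm in diameter and 5 mm tall, then a groove part 33 mm in diameter up to the shoulder at 30 mm. Inside: a blind bore, 25 mm wide for the first 5 mm, then 18 mm wide, 30 mm deep in all.
- nipple_seat (a point): Centre of the flat tilted face (64 x 84 mm) of the fixed grey-painted valve block, 85 mm above the bench; the brass nipple sticks out of it. z is the nipple's axis, out of the face, 30 degrees off vertical, leaning roughly towards the robot; y is level, through the two catch posts. Fully home, the coupler's mouth sits on this face, its centre 50 mm out along z.
- catch_mid (a point): Point on the nipple's axis midway between the two spring-loaded catch balls (14 mm in diameter), 14 mm out from the tilted face. The balls sit in posts either side along y, 24 mm tall, inner faces 23 mm from the axis; the coupler's lip pushes the balls apart (about 10 N) and snaps past them.
- nipple_tip (a point): Tip of the nipple, on its axis, 42 mm out from the tilted face when not pressed. The nipple is 16 mm in diameter and tapers over its last 9 mm to 7 mm.
- nipple (a joint): How far the nipple is pushed in along its axis, m: 0 at rest, 0.012 with the coupler fully home (a firm stop on the face). Its spring takes about 3 N to start and 14 N when fully home. The lip has snapped past the balls at about 0.007; if the push is let go, the spring drives the coupler back out past the balls.
- bottle: Bystander: glass bottle with a blue cap, 60 mm in diameter, 115 mm tall, standing; origin at the centre of its underside.
- jar: Bystander: clear jar with a white lid, 62 mm in diameter, 80 mm tall, standing; origin at the centre of its underside.
- tipbox: Bystander: grey plastic box, 80 x 110 x 55 mm; origin at the centre of its underside.
Things that resemble listed ones, but are neither listed nor needed, are in the scene too. There is more than one size of the part that bears nipple_seat; the job needs the smallest.

How it is judged:
By the outcome, as a careful person would: the job done as asked, in the order asked, and still so for the second after the job is handed in, while the arm keeps its last pose, push and grip.
It also fails if it takes over 38 s, if anything falls off the work surface, if the arm or the gripper's body presses on something with over 40 N, if the wrist force passes 120 N, or if a joint passes its speed limit or range.

## Robot

A 6-joint arm with a two-finger parallel gripper is mounted at the origin on the work surface. World frame = base frame: x ahead of the robot, y to its left, z up, the work surface at z = 0. Lengths are in m, angles in rad, forces in N, time in s.
With the tool pointing down it reaches from about 0.35 to 0.975 m from the base axis. Payload 17.4 kg.
Tool frame: the origin (TCP) lies on the centre line of the jaws, within the pads' length; the fingertips stand 22 mm ahead of it and the grasp point (between the pads) lies 3 mm ahead of it (robot.finger_overhang is the distance from the TCP to the fingertips, in m); x points along the fingers, y is the direction in which the jaws open and shut, and the axes are right-handed (so a half turn about x gives the same grasp; the last joint's range is limited). The gripper opens to 85 mm and grips with 20 to 120 N. Pads are 22 mm wide; open, the fingers measure 114 mm over their backs; the gripper's body (76 mm by 85 mm) begins 54 mm behind the grasp point. The pads swing forward as they close: fully open they stand 13 mm farther back than shut.
Start: joints at [-0.038, 0.116, 1.442, -0, 1.584, -0.038], TCP at [0.675, -0, 0.253] pointing down, gripper open.
Joint ranges: [-2.83, 2.83], [-0.83, 2.19], [0.07, 2.5], [-1.14, 4.28], [0.01, 3], [-2.97, 2.97]. Speed limits (rad/s): [1.89, 1.89, 2.22, 3.14, 3.14, 3.14].

## Interface

Orientations are given as a rotation vector (axis times angle).
In Python, from cell import sense, vision, robot gives the robot as it stands.
- The arm moves only by the tool apply_moves, never from a script. Its argument "motion" is a list of rows, each a list of 7 numbers: the shift along the tool's x, y, z in mm, then the turn, a rotation vector about the tool's x, y, z in rad, then the opening, from 0 (shut) to 1 (fully open). In form: [[x, y, z, wx, wy, wz, fingers], ...]. A call has exactly 5 rows; each row shifts and turns the commanded pose from where the row before left it, along the tool's axes as they then stand; what a row does not reach is not made up. A row lasts 1/12 s, in which the tool goes at most 41.7 mm and 7.16 degrees, less where a joint would pass 70% of its speed; a pose out of reach is approached as far as the arm can. A call with a gripper value outside its range is refused whole. The fingers move at their own pace and stop on an object; "grip_force" is the grip in N (left out, the last holds). Time passes only in rows, so rows that do not move let the fingers close, or fill a call up. It gives the time, the measured TCP pose, the force and the opening at its end, in the units of the state.
- sense(): the state, without advancing time (a new reading comes with each control period).
- vision.grab_frame(name): name is "scene" or "side" or "wrist"; returns the picture (480x640x3 uint8, red, green, blue); there is no depth.
- vision.calibration(name): a dict with "K" (3x3 intrinsics, pixels), "dist" ([k1, k2, p1, p2, k3] as OpenCV has them; the pictures are not rectified), "position" and "rotation" of the camera in the world; the wrist camera has in their place "hand_eye" (4x4, takes a point from camera to tool coordinates, whose origin is the TCP and whose axes are the tool frame's). Camera axes: x right, y up, looking along -z (the intrinsics and any distortion apply to the point x, -y, -z); pixel columns grow to the right and rows downward; lengths in m; the calibration is good to about 2 mm. A picture is of the moment at which its call begins: read the wrist's pose just before it. calibration takes no time and is no camera call.
- robot.finish_job(): hands the job in, once; it reports no verdict.
The state is a dict: "clock": time; "joint_pos": joint angles; "qd": joint speeds; "joint_torque": joint torques, N m; "tcp_pos": TCP position; "ee_rot": TCP orientation; "ft_force": force on the tool from outside, world axes, zero at the start; "ft_torque": the same for the moment, N m; "width": finger opening in m.
Only numpy, scipy, OpenCV 4.12 (cv2) and the standard library are available. Lean on these libraries where they do the work, as an engineer would, in place of code of your own. Each camera call takes 0.05 s, during which the arm holds its last target.

## Working session

There is one attempt and no reset: what is moved stays moved. The work goes in short steps, Python scripts to look and compute and a tool call to move; the robot and the scene stay as the last step left them, time stands still between calls to the robot, and variables do not carry over. Pictures are saved under pics/ and viewed, and the job is handed in when it is done.

Besides the shell and the picture viewer there is one more tool, called in YAML: its name, and indented under it one key for each argument. apply_moves: Moves the arm, as the interface text tells. Its arguments: {"type":"object","properties":{"motion":{"type":"array"},"grip_force":{"type":"number"}},"required":["motion"]}

```bash
ls; mkdir -p pics; python3 - <<'E'
from cell import sense, vision, robot
import cv2,numpy as np
s=sense();print(s)
for n in ["scene","side","wrist"]:
    c=vision.calibration(n);print(n,{k:np.round(v,4).tolist() for k,v in c.items()})
    cv2.imwrite(f"pics/{n}0.png",vision.grab_frame(n)[:,:,::-1])
E
```

```text
pics
{'clock': 0.0, 'joint_pos': array([-3.77954141e-02,  1.16512454e-01,  1.44227125e+00, -3.66171004e-06,
        1.58399296e+00, -3.77802986e-02]), 'qd': array([-0.00064375,  0.00021466, -0.00235329, -0.00055717, -0.00113023,
        0.00181922]), 'joint_torque': array([-3.01628024e-03, -7.32023120e+01, -6.32483125e+01, -3.67824050e-04,
        6.55109907e-03, -4.52531231e-05]), 'tcp_pos': array([ 6.74837680e-01, -6.78158096e-07,  2.52540589e-01]), 'ee_rot': array([ 1.20868129,  1.210094  , -1.21006267]), 'ft_force': array([ 0.67098638, -0.20173797, -0.87782677]), 'ft_torque': array([0.02357527, 0.05338763, 0.02816989]), 'width': 0.08571002836289503}
scene {'K': [[520.6485, 0.0, 312.4403], [0.0, 520.6485, 240.0836], [0.0, 0.0, 1.0]], 'dist': [0.0325, 0.0, 0.0, 0.0, 0.0], 'position': [0.9576, 0.7427, 0.8915], 'rotation': [0.2905, 1.023, 2.4202]}
side {'K': [[490.1544, 0.0, 317.9653], [0.0, 490.1544, 240.6151], [0.0, 0.0, 1.0]], 'dist': [-0.032, 0.0, 0.0, 0.0, 0.0], 'position': [0.2924, 0.6253, 0.645], 'rotation': [0.2522, -1.2196, -2.5379]}
wrist {'K': [[421.6554, 0.0, 316.0985], [0.0, 421.6554, 237.8575], [0.0, 0.0, 1.0]], 'dist': [-0.0026, 0.0, 0.0, 0.0, 0.0], 'hand_eye': [[0.0009, 0.2677, -0.9635, -0.1194], [1.0, -0.0003, 0.0009, 0.0005], [-0.0, -0.9635, -0.2677, -0.068], [0.0, 0.0, 0.0, 1.0]]}
```

View pics/scene0.png

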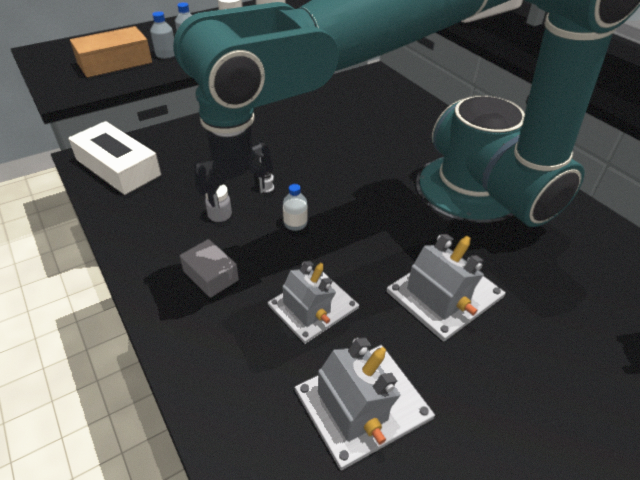

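View pics/side0.png

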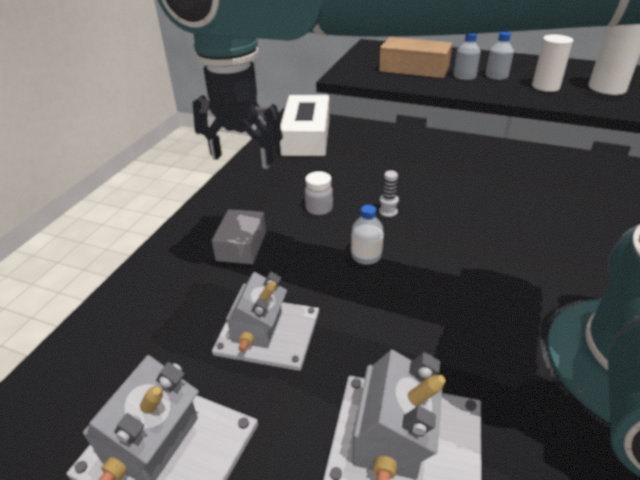

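View pics/wrist0.png

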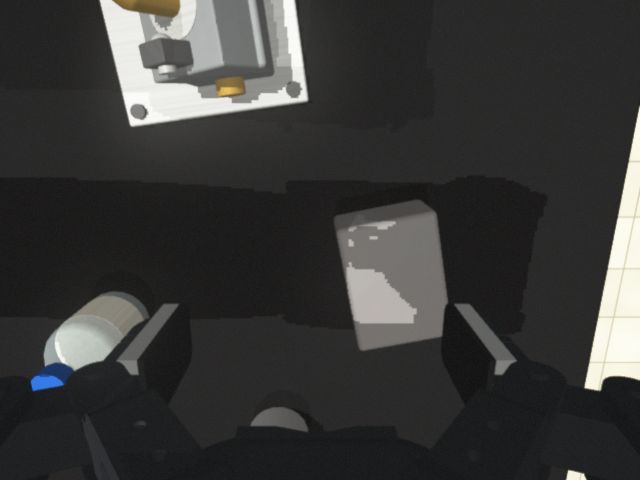

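The scene view shows three valve blocks. The smallest-looking is at about scene (312,295) and side (262,310). The coupler is at about scene (266,180) and side (390,195), the jar and bottle are near it, and the grey box is at scene (208,268). I'll enlarge these areas before measuring.

```bash
cat > h.py <<'E'
from cell import sense, vision, robot
import cv2,numpy as np
from scipy.spatial.transform import Rotation as R
def pose(n,st=None):
    c=vision.calibration(n);K=np.array(c["K"]);d=np.array(c["dist"])
    if n=="wrist":
        T=np.array(c["hand_eye"]);Rt=R.from_rotvec(st["ee_rot"]).as_matrix()
        return K,d,Rt@T[:3,:3],Rt@T[:3,3]+st["tcp_pos"]
    r=np.array(c["rotation"]); 
    Rm=r if r.shape==(3,3) else R.from_rotvec(r).as_matrix()
    return K,d,Rm,np.array(c["position"])
def ray(n,uv,st=None):
    K,d,Rm,p=pose(n,st)
    q=cv2.undistortPoints(np.array([[uv]],float),K,d)[0,0]
    v=Rm@np.array([q[0],-q[1],-1]);return p,v/np.linalg.norm(v)
def plane(n,uv,z,st=None):
    p,v=ray(n,uv,st);return p+v*(z-p[2])/v[2]
def tri(rs):
    A=np.zeros((3,3));b=np.zeros(3)
    for p,v in rs:
        M=np.eye(3)-np.outer(v,v);A+=M;b+=M@p
    x=np.linalg.solve(A,b)
    return x,[round(1000*float(np.linalg.norm((np.eye(3)-np.outer(v,v))@(x-p))),2) for p,v in rs]
def proj(n,X,st=None):
    K,d,Rm,p=pose(n,st)
    c=(np.atleast_2d(X)-p)@Rm; c=c*[1,-1,-1]
    return cv2.projectPoints(c,np.zeros(3),np.zeros(3),K,d)[0][:,0]
def crop(img,x0,y0,w,h,s,name):
    cv2.imwrite(name,cv2.resize(img[y0:y0+h,x0:x0+w],None,fx=s,fy=s,interpolation=cv2.INTER_CUBIC))
E
python3 - <<'E'
from h import *
a=cv2.imread('pics/scene0.png');b=cv2.imread('pics/side0.png')
crop(a,260,250,110,95,7,'pics/s_blk.png');crop(b,205,260,120,110,5,'pics/d_blk.png')
A=cv2.resize(a[130:240,190:320],None,fx=5,fy=5,interpolation=2)
cv2.imwrite('pics/s_c.png',A)
crop(b,340,160,80,110,5,'pics/d_c.png')
E
```

```text
(no output)
```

View pics/s_blk.png

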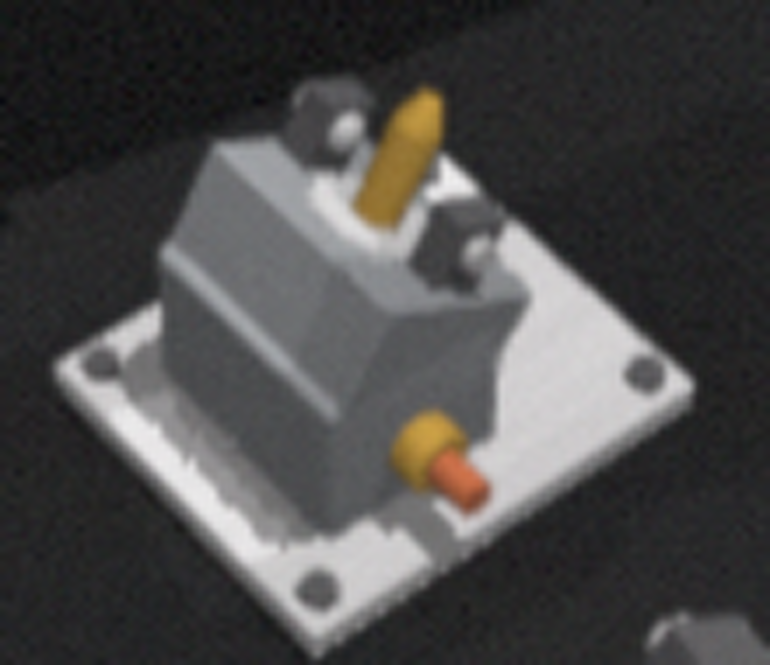

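View pics/d_blk.png

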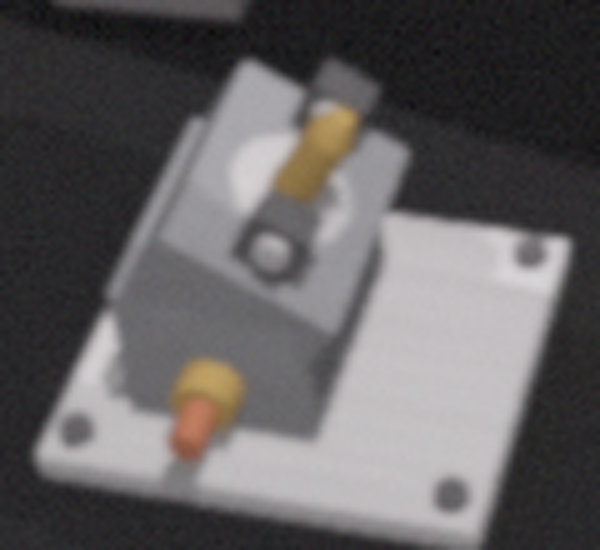

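View pics/s_c.png

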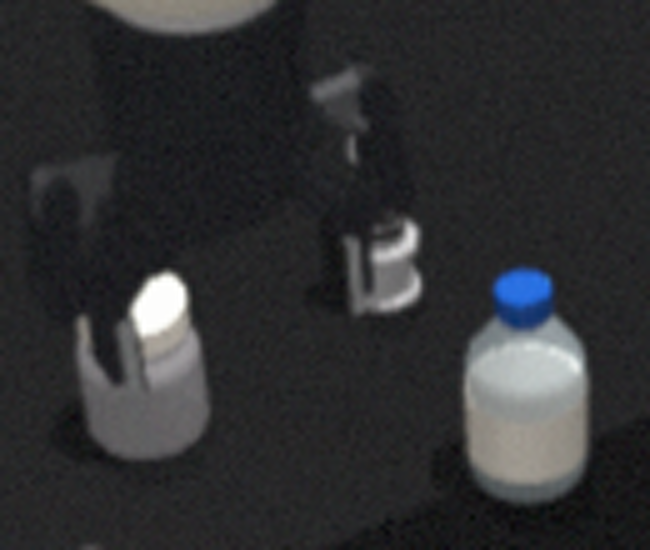

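View pics/d_c.png

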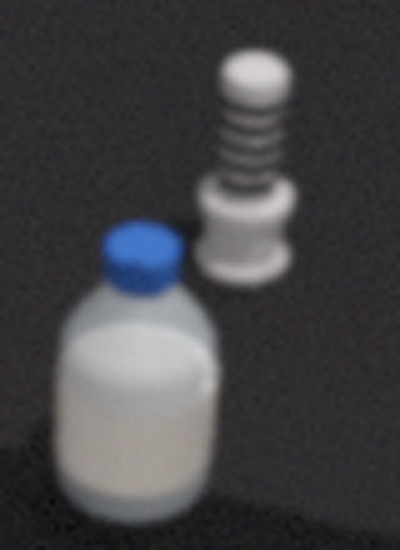

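```bash
python3 - <<'E'
from h import *
np.set_printoptions(precision=4,suppress=True)
S=lambda u,v:('scene',(260+(u+.5)/7-.5,250+(v+.5)/7-.5))
D=lambda u,v:('side',(205+(u+.5)/5-.5,260+(v+.5)/5-.5))
C=lambda u,v:('side',(340+(u+.5)/5-.5,160+(v+.5)/5-.5))
def t(n,a,b): print(n,*tri([ray(*a),ray(*b)]))
t('tip',S(430,95),D(348,115))
t('base nip',S(378,215),D(294,185))
t('face corner front L (near)',S(395,310),D(165,237))
t('corner 2',S(218,143),D(248,62))
t('corner 3',S(528,297),D(332,330))
t('post far ball-ish', S(345,128),D(325,108))
for q in [((103,362)),((645,373)),((318,588))]: print('bolt scene',plane(*S(*q),0.012))
for q in [(77,430),(452,493),(530,252)]: print('bolt side',plane(*D(*q),0.012))
for n,q in [('top',(257,70))]: print(n,plane(*C(*q),.1))
print('shoulder top',plane(*C(247,193),.036)); print('lip top?',plane(*C(243,258),.005))
print('bottle cap side',plane(*C(142,243),.115),'scene',plane('scene',(190+524/5,130+283/5),.115))
print('coupler scene lip', plane('scene',(190+388/5,130+293/5),0.003))
# other blocks tip
print('tips', tri([ray('scene',(467,240)),ray('side',(440,380))]),tri([ray('scene',(380,351)),ray('side',(156,390))]))
E
```

```text
tip [0.564  0.1317 0.1214] [0.63, 0.63]
base nip [0.5845 0.1362 0.0867] [0.42, 0.42]
face corner front L (near) [0.6055 0.1805 0.1003] [0.54, 0.54]
corner 2 [0.6171 0.0997 0.1006] [0.7, 0.7]
corner 3 [0.5552 0.1734 0.0687] [0.13, 0.13]
post far ball-ish [0.5824 0.1139 0.102 ] [0.07, 0.07]
bolt scene [0.6543 0.0884 0.012 ]
bolt scene [0.513  0.1781 0.012 ]
bolt scene [0.6403 0.1954 0.012 ]
bolt side [0.6421 0.1972 0.012 ]
bolt side [0.5155 0.179  0.012 ]
bolt side [0.5303 0.0724 0.012 ]
top [ 0.4798 -0.2813  0.1   ]
shoulder top [ 0.4801 -0.2824  0.036 ]
lip top? [ 0.4783 -0.2764  0.005 ]
bottle cap side [ 0.4848 -0.1187  0.115 ] scene [ 0.4815 -0.1205  0.115 ]
coupler scene lip [ 0.4808 -0.2754  0.003 ]
tips (array([0.2913, 0.2532, 0.1546]), [1.22, 1.22]) (array([0.6021, 0.3781, 0.154 ]), [0.12, 0.12])
```

The smallest block checks out: tip height measures 0.1214 m against an expected 0.1214 m, the face measures about 82 by 60 mm, and yaw is about 8°. The coupler is near (0.480, -0.280). Next I move above the coupler and look.

apply_moves:
  motion:
    - [0,-19.5,24,0,0,0,1]
    - [0,-19.5,24,0,0,0,1]
    - [0,-19.5,24,0,0,0,1]
    - [0,-19.5,24,0,0,0,1]
    - [0,-19.5,24,0,0,0,1]

```text
clock: 0.57
tcp_pos: [0.5764, -0.1208, 0.253]
ee_rot: [1.209, 1.21, -1.209]
ft_force: [-0.8, -0.8, 0.3]
width: 0.0854
```

apply_moves:
  motion:
    - [0,-19.5,24,0,0,0,1]
    - [0,-19.5,24,0,0,0,1]
    - [0,-19.5,24,0,0,0,1]
    - [0,-19.5,24,0,0,0,1]
    - [0,-19.5,24,0,0,0,1]

```text
clock: 0.98
tcp_pos: [0.4788, -0.2409, 0.2532]
ee_rot: [1.209, 1.209, -1.209]
ft_force: [-0.0, -0.0, -0.7]
width: 0.0856
```

```bash
python3 - <<'E'
from h import *
np.set_printoptions(precision=4,suppress=True)
s=sense();print(s['clock'],s['tcp_pos'],R.from_rotvec(s['ee_rot']).as_matrix(),s['joint_pos'])
f=vision.grab_frame('wrist')[:,:,::-1];cv2.imwrite('pics/wrist1.png',f)
print(proj('wrist',np.array([[.48,-.28,0],[.48,-.28,.1]]),s))
E
```

```text
0.9833 [ 0.4788 -0.2409  0.2532] [[-0.      1.      0.0002]
 [-0.      0.0002 -1.    ]
 [-1.     -0.      0.    ]] [-0.5137 -0.1893  1.7388 -0.      1.5921 -0.5139]
[[317.2061 241.6546]
 [317.4291 281.6492]]
```

View pics/wrist1.png

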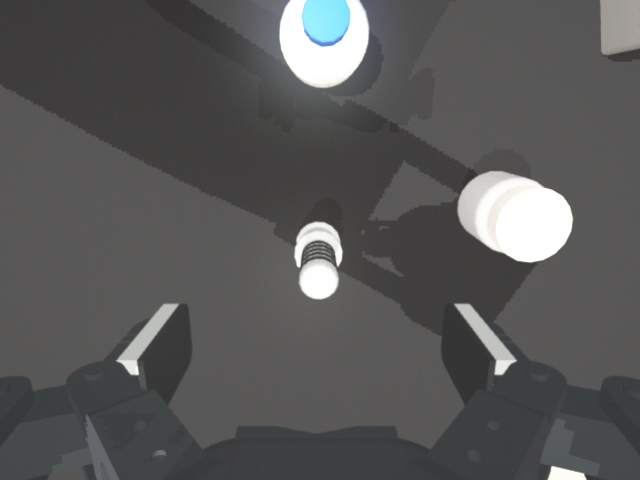

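The wrist view shows the coupler top at (319,281), against a predicted (317,282). The jar at (510,220) is clear of the jaws. Lateral correction is about +2 mm in x and 39 mm in y.

apply_moves:
  motion:
    - [0,1,19.5,0,0,0,1]
    - [0,1,19.5,0,0,0,1]
    - [30,0,0,0,0,0,1]
    - [30,0,0,0,0,0,1]
    - [20,0,0,0,0,0,1]

```text
clock: 1.45
tcp_pos: [0.4813, -0.279, 0.1705]
ee_rot: [1.21, 1.211, -1.21]
ft_force: [-0.2, 0.6, -0.8]
width: 0.0853
```

```bash
python3 - <<'E'
from h import *
np.set_printoptions(precision=4,suppress=True)
s=sense();print(s['clock'],s['tcp_pos'])
f=vision.grab_frame('wrist')[:,:,::-1];cv2.imwrite('pics/wrist2.png',f)
print(proj('wrist',np.array([[.4805,-.28,0],[.4805,-.28,.1]]),s))
E
```

```text
1.45 [ 0.4813 -0.279   0.1705]
[[315.0214 222.4781]
 [313.9422 270.9035]]
```

View pics/wrist2.png

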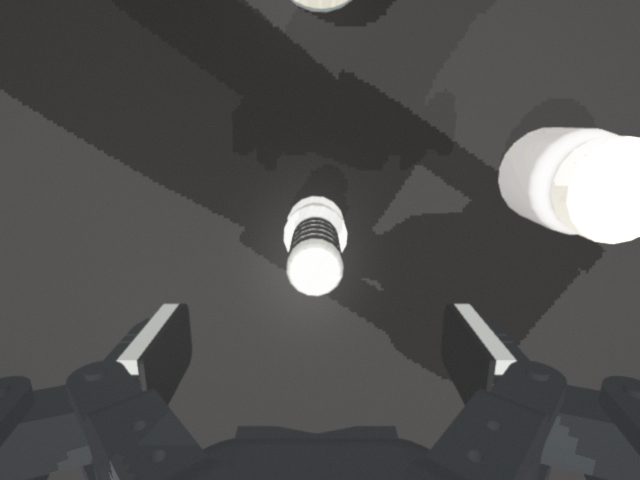

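Coupler top is at (315,268), so it is centred within about 1 mm. Now I descend and grip.

apply_moves:
  motion:
    - [25,0,0,0,0,0,1]
    - [25,0,0,0,0,0,1]
    - [25,0,0,0,0,0,1]
    - [20,0,0,0,0,0,1]
    - [7,0,0,0,0,0,1]

```text
clock: 1.92
tcp_pos: [0.4812, -0.2784, 0.0689]
ee_rot: [1.209, 1.213, -1.21]
ft_force: [-0.4, -0.0, -1.0]
width: 0.0854
```

apply_moves:
  motion:
    - [0,0,0,0,0,0,0.3]
    - [0,0,0,0,0,0,0.1]
    - [0,0,0,0,0,0,0]
    - [0,0,0,0,0,0,0]
    - [0,0,0,0,0,0,0]
  grip_force: 100

```text
clock: 2.33
tcp_pos: [0.4824, -0.2793, 0.0726]
ee_rot: [1.209, 1.208, -1.209]
ft_force: [-8.0, 1.5, 24.8]
width: 0.0267
```

apply_moves:
  motion:
    - [0,0,0,0,0,0,0]
    - [0,0,0,0,0,0,0]
    - [0,0,0,0,0,0,0]
    - [0,0,0,0,0,0,0]
    - [0,0,0,0,0,0,0]

```text
clock: 2.75
tcp_pos: [0.4825, -0.2794, 0.0728]
ee_rot: [1.209, 1.207, -1.209]
ft_force: [-2.4, 0.9, 6.4]
width: 0.0259
```

```bash
python3 - <<'E'
from h import *
np.set_printoptions(precision=4,suppress=True)
s=sense();print(s['clock'],s['tcp_pos'],s['width'],s['ft_force'])
f=vision.grab_frame('side')[:,:,::-1];crop(f,310,100,160,120,5,'pics/side3.png')
E
```

```text
2.75 [ 0.4825 -0.2794  0.0728] 0.025929232156674357 [-2.4019  0.8977  6.3932]
```

View pics/side3.png

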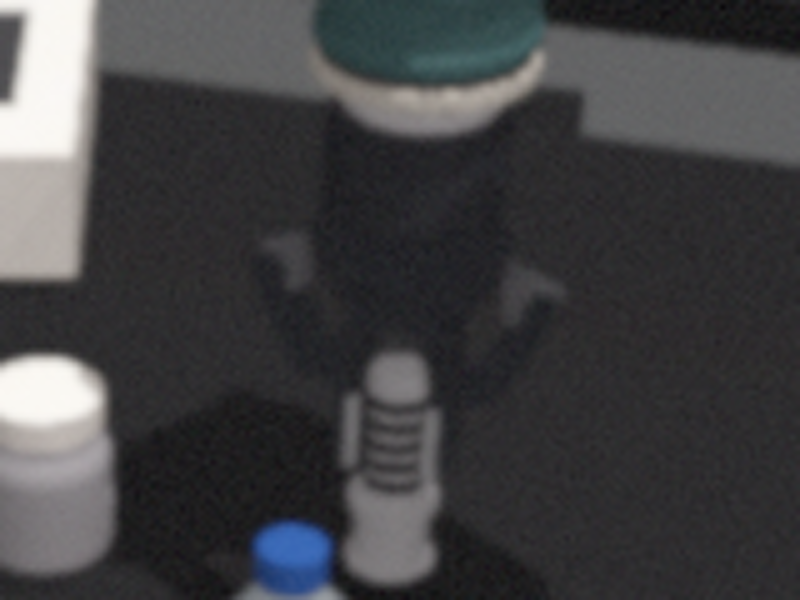

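The grip holds: width is 26 mm and the coupler is upright between the pads at about (395,440) in the enlarged side view. Its mouth is about 73 mm below the TCP. Next I lift and carry it over.

apply_moves:
  motion:
    - [-20,0,0,0,0,0,0]
    - [-32,0,0,0,0,0,0]
    - [-38,0,0,0,0,0,0]
    - [-38,0,0,0,0,0,0]
    - [-32,0,0,0,0,0,0]
  grip_force: 110

```text
clock: 3.22
tcp_pos: [0.4819, -0.2789, 0.2344]
ee_rot: [1.209, 1.208, -1.209]
ft_force: [0.8, -0.7, -3.9]
width: 0.0259
```

apply_moves:
  motion:
    - [0,0,-20,0,0,0,0]
    - [0,4,-35,0,0,0,0]
    - [0,4,-37,0,0,0,0]
    - [0,4,-37,0,0,0,0]
    - [0,4,-37,0,0,0,0]

```text
clock: 3.63
tcp_pos: [0.4977, -0.1115, 0.2317]
ee_rot: [1.21, 1.209, -1.209]
ft_force: [1.6, -0.2, -3.2]
width: 0.0261
```

apply_moves:
  motion:
    - [0,4,-40,0,0,0,0]
    - [0,4,-40,0,0,0,0]
    - [0,4,-40,0,0,0,0]
    - [0,2,-40,0,0,0,0]
    - [0,2,-40,0,0,0,0]

```text
clock: 4.05
tcp_pos: [0.5136, 0.089, 0.2317]
ee_rot: [1.209, 1.209, -1.209]
ft_force: [1.1, -0.5, -3.1]
width: 0.0257
```

apply_moves:
  motion:
    - [0,2,-38,-0.07,0,0,0]
    - [0,0,0,-0.07,0,0,0]
    - [0,0,0,0,0,0.1,0]
    - [0,0,0,0,0,0.1,0]
    - [0,0,0,0,0,0.1,0]

```text
clock: 4.47
tcp_pos: [0.5162, 0.1254, 0.2316]
ee_rot: [1.251, 1.061, -0.875]
ft_force: [-0.5, -0.0, -3.0]
width: 0.026
```

apply_moves:
  motion:
    - [0,0,0,0,0,0.12,0]
    - [0,0,0,0,0,0.1036,0]
    - [0,0,0,0,0,0,0]
    - [0,0,0,0,0,0,0]
    - [0,0,0,0,0,0,0]

```text
clock: 4.88
tcp_pos: [0.5161, 0.125, 0.232]
ee_rot: [1.339, 0.905, -0.71]
ft_force: [-0.9, 0.2, -2.3]
width: 0.0259
```

```bash
python3 - <<'E'
from h import *
np.set_printoptions(precision=4,suppress=True)
s=sense();print(s['clock'],s['tcp_pos'],s['width'],s['ft_force'],s['joint_pos']);print(R.from_rotvec(s['ee_rot']).as_matrix())
for n in ['scene','side','wrist']:
  f=vision.grab_frame(n)[:,:,::-1];cv2.imwrite(f'pics/{n}4.png',f)
  if n=='scene':crop(f,250,180,140,120,5,'pics/scene4c.png')
  if n=='side':crop(f,180,180,160,160,4,'pics/side4c.png')
E
```

```text
4.8833 [0.5161 0.125  0.232 ] 0.02586754006734079 [-0.871   0.1727 -2.3258] [ 0.2062 -0.5074  2.0683 -0.0378  1.0606  0.0759]
[[ 0.4931  0.8587  0.1395]
 [ 0.0695  0.1209 -0.9902]
 [-0.8672  0.498  -0.    ]]
```

View pics/scene4c.png

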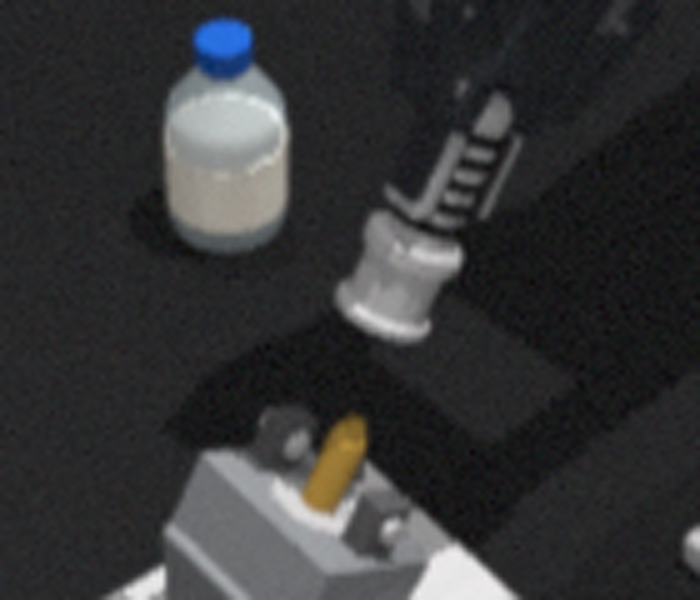

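View pics/side4c.png

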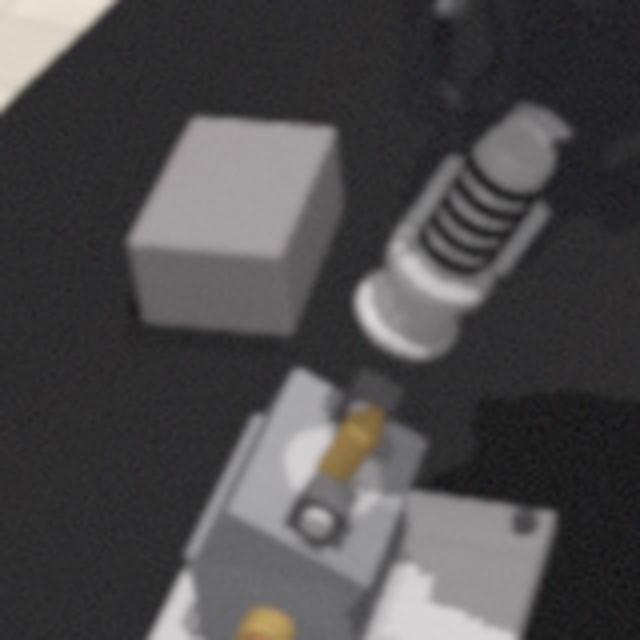

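View pics/wrist4.png

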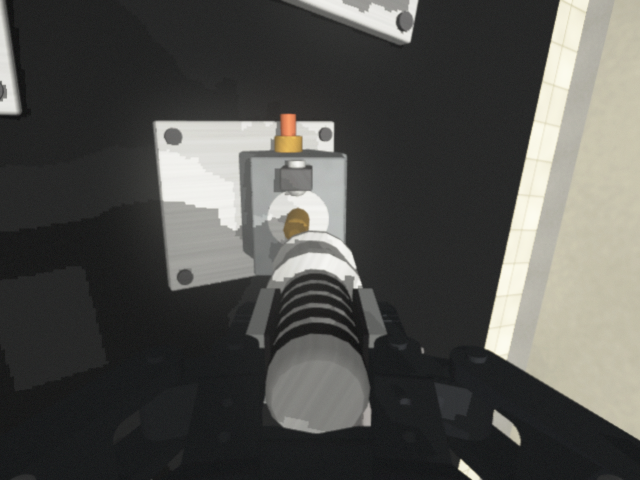

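The coupler is held tilted roughly along the nipple axis, with its lip at scene crop (386,318) and side crop (405,325). The nipple tip is at scene crop (350,420) and side crop (372,412). I'll measure the offset using the same cameras for both.

```bash
python3 - <<'E'
from h import *
np.set_printoptions(precision=4,suppress=True)
s=sense();M=R.from_rotvec(s['ee_rot']).as_matrix();t=s['tcp_pos']
S=lambda u,v:('scene',(250+(u+.5)/5-.5,180+(v+.5)/5-.5))
D=lambda u,v:('side',(180+(u+.5)/4-.5,180+(v+.5)/4-.5))
def tt(n,a,b):
    x,e=tri([ray(*a),ray(*b)]);print(n,x,e,'tool',M.T@(x-t)*1000);return x
tt('lip',S(386,316),D(407,323))
tt('shoulder',S(415,243),D(438,277))
tt('tip',S(353,419),D(374,412))
tt('nipbase',S(322,507),D(336,473))
tt('farpost ball',S(295,445),D(355,405))
# wrist: ray at tip & nip-base, points at depth
zN=np.array([-.495,-.070,.866]);seat=np.array([.5852,.135,.085])
print('seat tool',M.T@(seat-t)*1000,'tip',M.T@(seat+.042*zN-t)*1000)
for n in ['scene','side','wrist']:
    P=np.array([seat,seat+.042*zN,t+M@[.0705,0,0],t+M@[.04,0,0],t+M@[-.027,0,0]])
    print(n,proj(n,P,s))
a=proj('scene',P,s);print('scene crop',(a-[250,180])*5);a=proj('side',P,s);print('side crop',(a-[180,180])*4)
crop(cv2.imread('pics/wrist4.png'),220,130,160,160,5,'pics/w4c.png')
E
```

```text
lip [0.5495 0.1287 0.169 ] [0.87, 0.87] tool [70.6392 -2.4352  0.9438]
shoulder [0.5349 0.1268 0.1968] [3.37, 3.37] tool [39.2861 -1.334   0.7459]
tip [0.5658 0.1317 0.1212] [0.93, 0.93] tool [120.4372 -11.8881   0.2631]
nipbase [0.5839 0.1369 0.0849] [0.37, 0.37] tool [161.2115 -13.7848  -2.4172]
farpost ball [0.584  0.1153 0.1028] [0.62, 0.62] tool [144.2197  -7.3629  18.9845]
seat tool [161.5794 -12.8599  -0.3123] tip [119.582  -12.9399  -0.2992]
scene [[312.9269 280.4113]
 [321.0214 263.6221]
 [326.4524 243.4542]
 [332.6945 230.3822]
 [346.9216 200.5943]]
side [[263.3452 297.031 ]
 [274.0481 282.3193]
 [280.0302 259.3856]
 [288.7986 246.8706]
 [309.8426 216.8438]]
wrist [[297.8615 223.2959]
 [294.6876 240.0275]
 [316.6991 268.687 ]
 [316.7324 294.0056]
 [316.8698 398.3486]]
scene crop [[314.6343 502.0563]
 [355.1071 418.1107]
 [382.2621 317.2712]
 [413.4726 251.9109]
 [484.6082 102.9715]]
side crop [[333.381  468.1239]
 [376.1923 409.2773]
 [400.1207 317.5425]
 [435.1943 267.4825]
 [519.3705 147.3751]]
```

View pics/w4c.png

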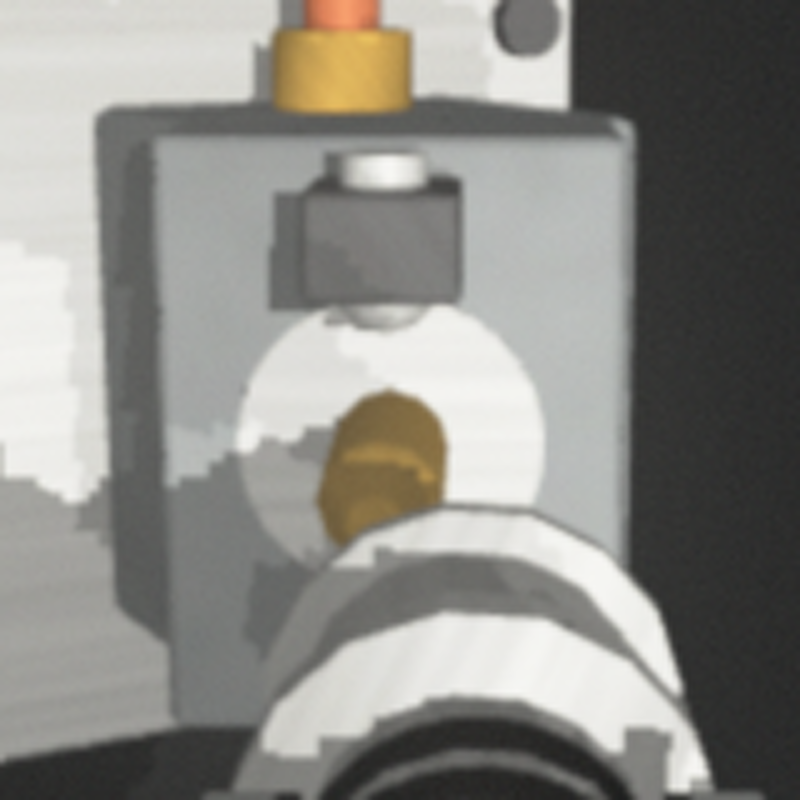

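```bash
python3 - <<'E'
from h import *
np.set_printoptions(precision=1,suppress=True)
s=sense();M=R.from_rotvec(s['ee_rot']).as_matrix();t=s['tcp_pos']
im=cv2.imread('pics/wrist4.png')
th=np.linspace(0,2*np.pi,721)
def circ(x,r,y0=0,z0=0):
    P=np.c_[np.full_like(th,x),y0+r*np.cos(th),z0+r*np.sin(th)]/1000
    return proj('wrist',t+P@M.T,s)
for n,x,r in [('mouth',73,20),('lip top',68,20),('shoulder low',43,20),('shoulder top',37,20),('grip top',-27,14)]:
    c=circ(x,r);print(n,'min',c.min(0),'max',c.max(0),'crop5 top',(c.min(0)-[220,130])*5,(c.max(0)-[220,130])*5)
zN=np.array([-.495,-.070,.866]);seat=np.array([.5852,.135,.085])
b=M.T@(seat-t)*1000
c=circ(b[0],8,b[1],b[2]);print('nip base crop',(c.min(0)-[220,130])*5,(c.max(0)-[220,130])*5)
b=M.T@(seat+.033*zN-t)*1000
c=circ(b[0],8,b[1],b[2]);print('nip taper crop',(c.min(0)-[220,130])*5,(c.max(0)-[220,130])*5)
crop(im,240,200,160,240,3,'pics/w4d.png')
E
```

```text
mouth min [275.2 226.7] max [358.2 305.1] crop5 top [276.2 483.5] [690.8 875.5]
lip top min [274.2 229.4] max [359.2 309.4] crop5 top [271.2 496.8] [695.8 897.2]
shoulder low min [268.4 244.8] max [365.1 334.7] crop5 top [242. 574.] [ 725.3 1023.5]
shoulder top min [266.8 249.2] max [366.7 341.8] crop5 top [233.8 596. ] [ 733.6 1059. ]
grip top min [261.8 349.2] max [372.  444.2] crop5 top [ 208.8 1095.9] [ 760.  1570.8]
nip base crop [330.9 409.2] [447.7 522.9]
nip taper crop [311.6 466.1] [442.9 592.8]
```

View pics/w4d.png

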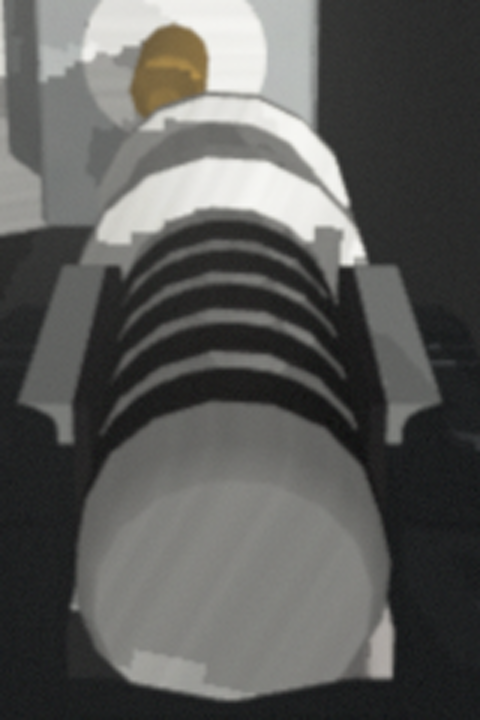

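Wrist view: the nipple base is at about (298,218) and the coupler lip's upper edge is at (318,231). In tool axes the coupler should shift about -12.5 mm in y and -2 to -4 mm in z, and the tip is 47 mm ahead. I'll correct, move closer and look again.

apply_moves:
  motion:
    - [0,-6.5,-1.5,0,0,0,0]
    - [0,-6,-1.5,0,0,0,0]
    - [12,0,0,0,0,0,0]
    - [15,0,0,0,0,0,0]
    - [7,0,0,0,0,0,0]

```text
clock: 5.45
tcp_pos: [0.5217, 0.1289, 0.1933]
ee_rot: [1.338, 0.905, -0.709]
ft_force: [-0.2, 0.2, -2.6]
width: 0.0258
```

apply_moves:
  motion:
    - [0,0,0,0,0,0,0]
    - [0,0,0,0,0,0,0]
    - [0,0,0,0,0,0,0]
    - [0,0,0,0,0,0,0]
    - [0,0,0,0,0,0,0]

```text
clock: 5.87
tcp_pos: [0.5217, 0.1288, 0.1963]
ee_rot: [1.34, 0.903, -0.707]
ft_force: [-0.0, -0.2, -2.5]
width: 0.0261
```

```bash
python3 - <<'E'
from h import *
np.set_printoptions(precision=4,suppress=True)
s=sense();print(s['clock'],s['tcp_pos'],s['width'],s['ft_force'])
for n in ['scene','side','wrist']:
  f=vision.grab_frame(n)[:,:,::-1];cv2.imwrite(f'pics/{n}5.png',f)
  if n=='scene':crop(f,270,195,100,90,8,'pics/scene5c.png')
  if n=='side':crop(f,220,205,100,110,5.4,'pics/side5c.png')
  if n=='wrist':crop(f,230,130,160,150,5,'pics/wrist5c.png')
E
```

```text
5.8667 [0.5217 0.1288 0.1963] 0.02610050470516819 [-0.0406 -0.2283 -2.4929]
```

View pics/scene5c.png

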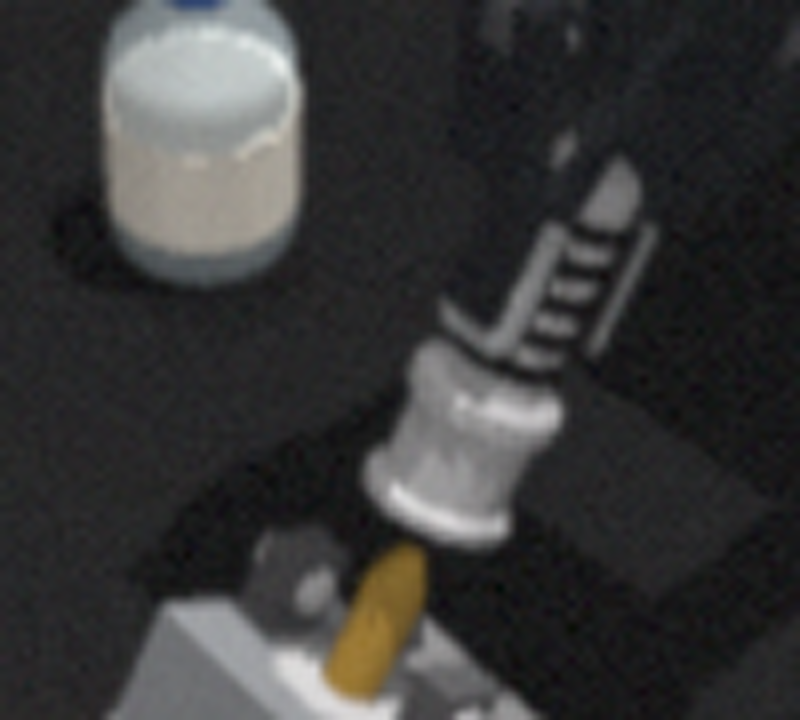

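View pics/side5c.png

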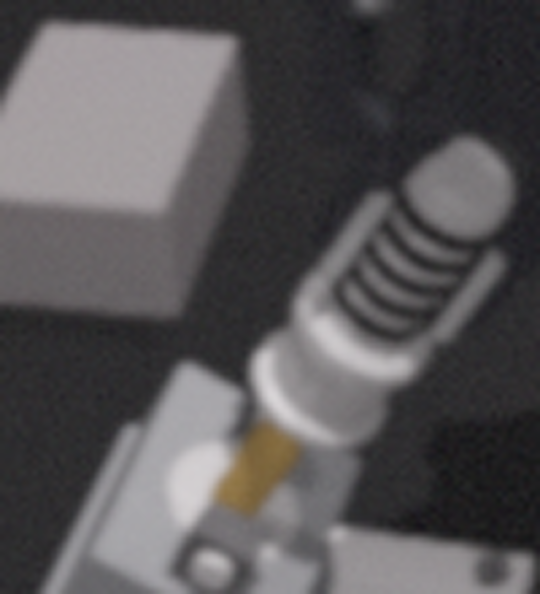

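View pics/wrist5c.png

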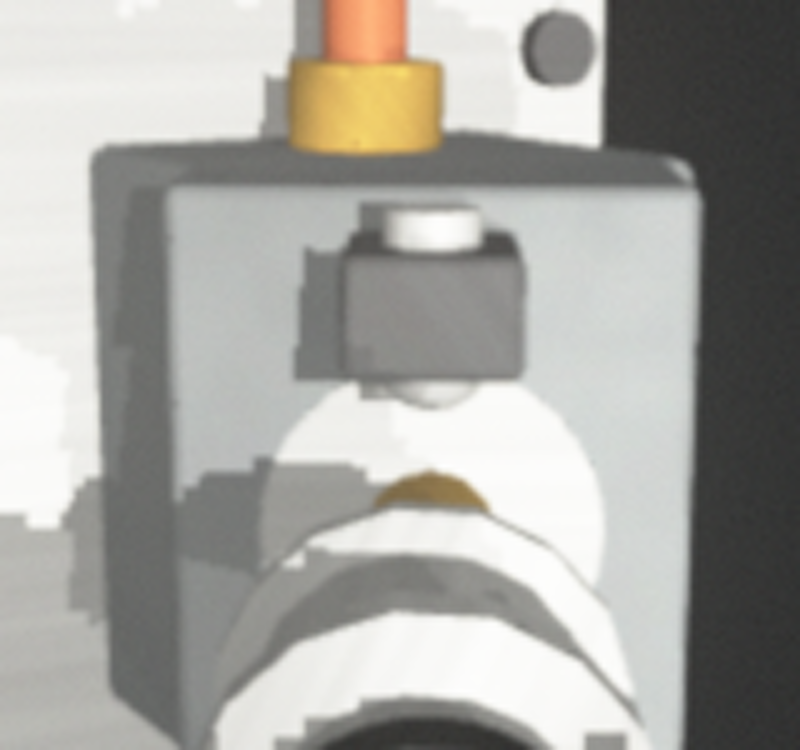

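Wrist view: tool y is aligned, with the nipple, white disc and coupler all centred on column 432 of the crop. Scene shows the axes nearly collinear, while side shows the nipple about 10 crop pixels left of the coupler axis. I'll convert that to millimetres.

```bash
python3 - <<'E'
from h import *
np.set_printoptions(precision=1,suppress=True)
s=sense();M=R.from_rotvec(s['ee_rot']).as_matrix();t=s['tcp_pos']
def P(n,v,s0): 
    o={'scene':([270,195],8),'side':([220,205],5.4),'wrist':([230,130],5)}[n]
    return (proj(n,t+M@(np.array(v)/1000),s)-o[0])[0]*o[1]
for n in ['scene','side','wrist']:
    print(n)
    for nm,v in [('top',(-27,0,0)),('shoulder',(40,0,0)),('lip',(70.5,0,0)),('tip',(87,0,0)),('base',(128.5,0,0))]:
        b=P(n,v,s);a=[P(n,np.add(v,d),s)-b for d in [(1,0,0),(0,1,0),(0,0,1)]]
        print(nm,b,'d/dx',a[0],'dy',a[1],'dz',a[2])
E
```

```text
scene
top [599.3 172.9] d/dx [-1.7  3.5] dy [-2.6 -0.1] dz [-2.7 -2.1]
shoulder [487.7 403.4] d/dx [-1.6  3.4] dy [-2.6  0.1] dz [-2.6 -2.2]
lip [438.7 504.6] d/dx [-1.6  3.3] dy [-2.6  0.2] dz [-2.6 -2.2]
tip [412.7 558.5] d/dx [-1.6  3.2] dy [-2.6  0.2] dz [-2.5 -2.2]
base [348.4 691.3] d/dx [-1.5  3.2] dy [-2.6  0.3] dz [-2.5 -2.3]
side
top [466.2 179.2] d/dx [-1.7  2.4] dy [-3.3 -1.9] dz [ 0.9 -2.3]
shoulder [356.4 329.8] d/dx [-1.5  2.1] dy [-3.1 -1.8] dz [ 1.  -2.3]
lip [310.5 392.7] d/dx [-1.5  2. ] dy [-3.1 -1.7] dz [ 1.  -2.3]
tip [286.7 425.4] d/dx [-1.4  2. ] dy [-3.  -1.7] dz [ 1.  -2.3]
base [229.5 503.8] d/dx [-1.3  1.8] dy [-2.9 -1.6] dz [ 1.  -2.3]
wrist
top [ 434.4 1341.7] d/dx [ -0.  -12.4] dy [19.7  0. ] dz [-0.  16.9]
shoulder [433.7 820. ] d/dx [-0.  -4.8] dy [12.3  0. ] dz [-0.  11.4]
lip [433.5 693.4] d/dx [-0.  -3.5] dy [10.5  0. ] dz [-0.   9.9]
tip [433.5 639.2] d/dx [-0. -3.] dy [9.7 0. ] dz [-0.   9.2]
base [433.3 532.6] d/dx [-0.  -2.2] dy [8.2 0. ] dz [-0.   7.9]
```

Side is mostly sensitive to y, where wrist is the better judge (under 0.5 mm). Scene is sensitive to z and puts the coupler axis within about 1 mm of the nipple. Now I advance gently along the axis.

apply_moves:
  motion:
    - [5,0,-0.5,0,0,0,0]
    - [5,0,0,0,0,0,0]
    - [5,0,0,0,0,0,0]
    - [4,0,0,0,0,0,0]
    - [3,0,0,0,0,0,0]
  grip_force: 120

```text
clock: 6.43
tcp_pos: [0.5326, 0.1308, 0.1756]
ee_rot: [1.339, 0.904, -0.709]
ft_force: [0.3, 0.2, -4.0]
width: 0.0257
```

apply_moves:
  motion:
    - [3,0,0,0,0,0,0]
    - [3,0,0,0,0,0,0]
    - [3,0,0,0,0,0,0]
    - [2,0,0,0,0,0,0]
    - [0,0,0,0,0,0,0]

```text
clock: 6.85
tcp_pos: [0.5382, 0.1317, 0.1668]
ee_rot: [1.34, 0.904, -0.708]
ft_force: [2.2, 1.8, -1.7]
width: 0.0257
```

```bash
python3 - <<'E'
from h import *
np.set_printoptions(precision=4,suppress=True)
s=sense();print(s['clock'],s['tcp_pos'],s['width'],s['ft_force']);M=R.from_rotvec(s['ee_rot']).as_matrix()
print('tool F',M.T@s['ft_force'], 'seat',M.T@(np.array([.5852,.135,.085])-s['tcp_pos'])*1000)
for n in ['scene','wrist']:
  f=vision.grab_frame(n)[:,:,::-1];cv2.imwrite(f'pics/{n}6.png',f)
  if n=='scene':crop(f,270,195,100,90,8,'pics/scene6c.png')
  if n=='wrist':crop(f,230,130,160,150,5,'pics/wrist6c.png')
E
```

```text
6.85 [0.5382 0.1317 0.1668] 0.025707009400482803 [ 2.1718  1.8481 -1.7062]
tool F [ 2.6824  1.232  -1.5265] seat [94.3774 -0.245   3.3331]
```

View pics/scene6c.png

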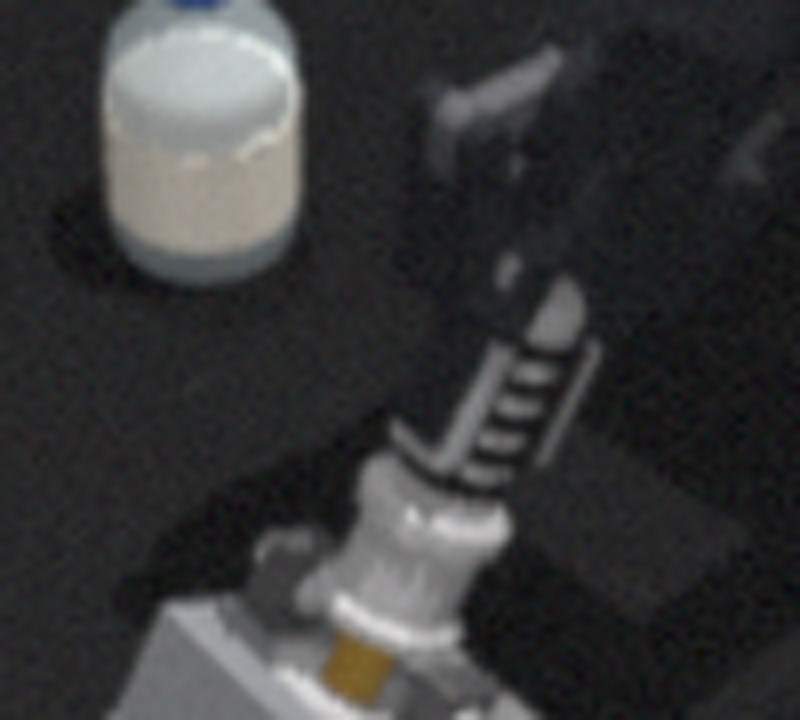

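View pics/wrist6c.png

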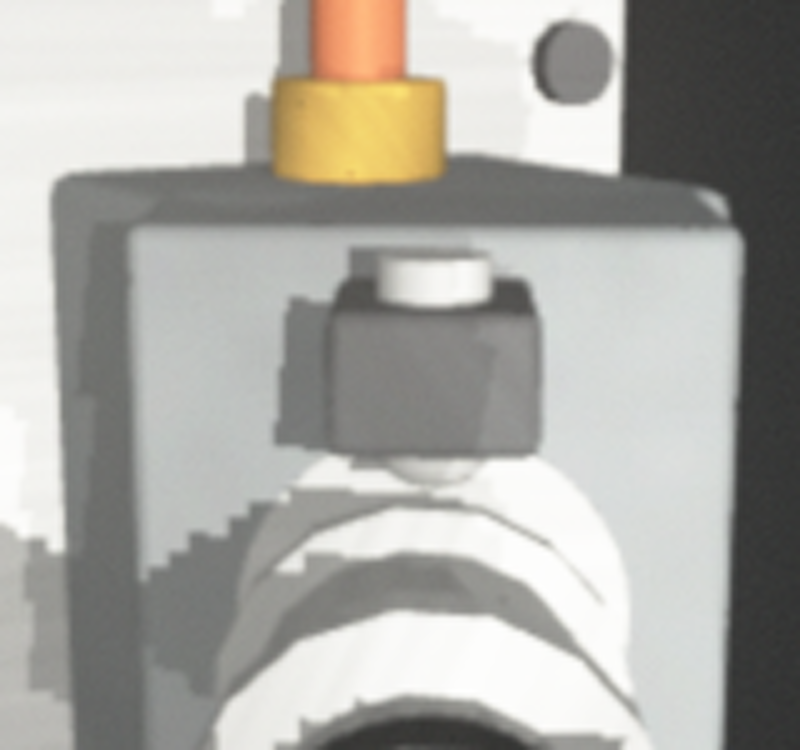

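The nipple is inside the bore, with the mouth about 21 mm from the face and side forces around 1 N. Next I press.

apply_moves:
  motion:
    - [2,0,0,0,0,0,0]
    - [2.5,0,0,0,0,0,0]
    - [2.5,0,0,0,0,0,0]
    - [2.5,0,0,0,0,0,0]
    - [2.5,0,0,0,0,0,0]

```text
clock: 7.37
tcp_pos: [0.5441, 0.1325, 0.1567]
ee_rot: [1.34, 0.904, -0.708]
ft_force: [-2.5, 1.7, 0.9]
width: 0.0254
```

apply_moves:
  motion:
    - [2,0,0,0,0,0,0]
    - [2,0,0,0,0,0,0]
    - [2,0,0,0,0,0,0]
    - [0,0,0,0,0,0,0]
    - [0,0,0,0,0,0,0]

```text
clock: 7.78
tcp_pos: [0.547, 0.1329, 0.1517]
ee_rot: [1.339, 0.904, -0.708]
ft_force: [-3.5, 1.6, 5.6]
width: 0.0258
```

```bash
cat > f.py <<'E'
from h import *
np.set_printoptions(precision=3,suppress=True)
s=sense();print(s['clock'],s['tcp_pos'],s['width']);M=R.from_rotvec(s['ee_rot']).as_matrix()
print('tool F',M.T@s['ft_force'],'tool T',M.T@s['ft_torque'], 'seat',M.T@(np.array([.5852,.135,.085])-s['tcp_pos'])*1000, 'tilt',np.degrees(np.arccos(-M[2,0])))
E
python3 f.py
```

```text
7.7833 [0.547 0.133 0.152] 0.02578781963463389
tool F [-6.48  -0.041 -2.073] tool T [-0.     0.501 -0.374] seat [76.771 -0.377  3.249] tilt 30.017617528842557
```

apply_moves:
  motion:
    - [2,0,0,0,0,0,0]
    - [2,0,0,0,0,0,0]
    - [2,0,0,0,0,0,0]
    - [0,0,0,0,0,0,0]
    - [0,0,0,0,0,0,0]

```text
clock: 8.2
tcp_pos: [0.5495, 0.1334, 0.1483]
ee_rot: [1.339, 0.904, -0.708]
ft_force: [-38.0, -3.1, 32.2]
width: 0.0255
```

```bash
python3 f.py
```

```text
8.2 [0.55  0.133 0.148] 0.025509301238431887
tool F [-46.867 -16.85   -2.251] tool T [ 0.041  0.21  -3.392] seat [72.563 -0.816  3.399] tilt 29.99142202921963
```

Axial force jumped to about 47 N with the TCP 72.6 mm from the face, against 73 mm expected when home, so this looks like the firm stop. Checking with the cameras.

```bash
python3 - <<'E'
from h import *
for n in ['scene','wrist','side']:
  f=vision.grab_frame(n)[:,:,::-1];cv2.imwrite(f'pics/{n}7.png',f)
  if n=='scene':crop(f,270,195,100,90,8,'pics/scene7c.png')
  if n=='side':crop(f,210,220,100,110,5.4,'pics/side7c.png')
  if n=='wrist':crop(f,230,130,160,150,5,'pics/wrist7c.png')
E
python3 f.py
```

```text
8.35 [0.55  0.133 0.148] 0.02582214258771251
tool F [-46.344 -16.342  -1.729] tool T [ 0.053  0.237 -3.416] seat [72.568 -0.834  3.375] tilt 30.00130497609944
```

View pics/scene7c.png

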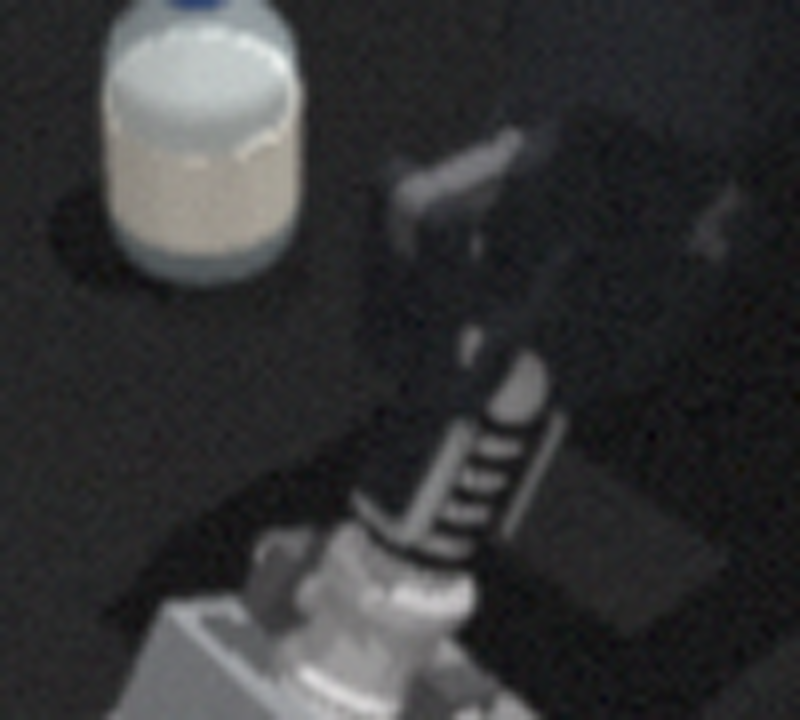

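View pics/side7c.png

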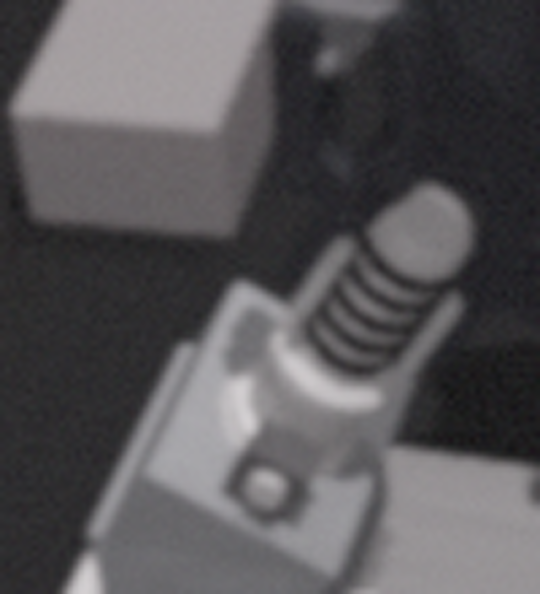

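View pics/wrist7c.png

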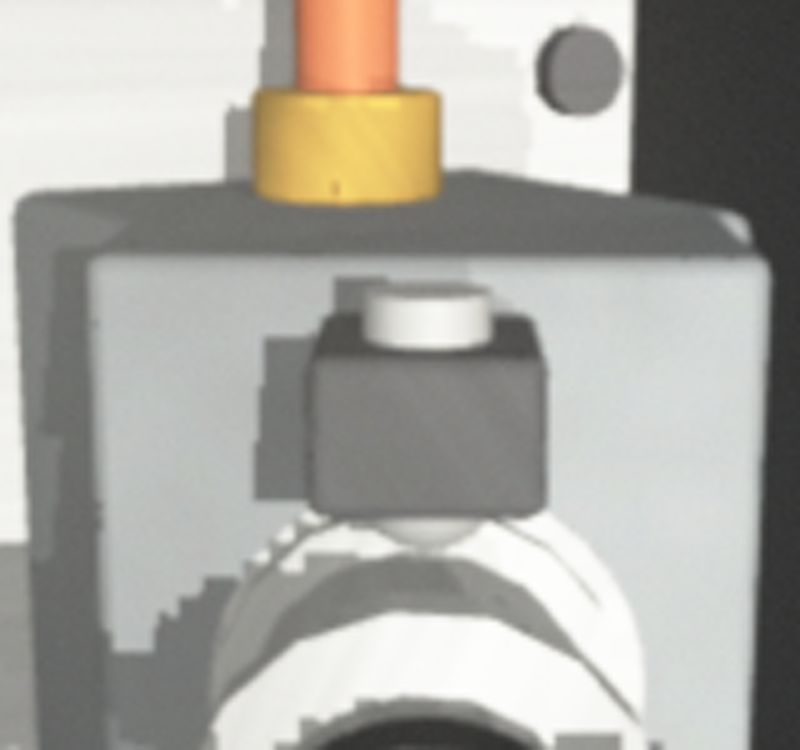

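The wrist view shows the ball at (425,530) now overlapping the lip from above, and the mouth is flush on the face in the other views, so it is home. I'll relieve the 16 N side load and ease the push a little while keeping it well above the 14 N spring.

apply_moves:
  motion:
    - [0,-0.4,0,0,0,0,0]
    - [-0.3,-0.4,0,0,0,0,0]
    - [-0.2,0,0,0,0,0,0]
    - [0,0,0,0,0,0,0]
    - [0,0,0,0,0,0,0]

```text
clock: 8.77
tcp_pos: [0.5492, 0.1333, 0.1482]
ee_rot: [1.34, 0.903, -0.707]
ft_force: [-19.2, 0.1, 21.9]
width: 0.0259
```

```bash
python3 f.py
```

```text
8.7667 [0.549 0.133 0.148] 0.025923783279234874
tool F [-28.458  -5.523  -2.751] tool T [ 0.078  0.292 -1.395] seat [72.646 -0.652  3.351] tilt 30.103075059725207
```

apply_moves:
  motion:
    - [0,0,0,0,0,0,0]
    - [0,0,0,0,0,0,0]
    - [0,0,0,0,0,0,0]
    - [0,0,0,0,0,0,0]
    - [0,0,0,0,0,0,0]

```text
clock: 9.18
tcp_pos: [0.5492, 0.1333, 0.1482]
ee_rot: [1.34, 0.903, -0.707]
ft_force: [-20.6, -0.8, 20.9]
width: 0.0256
```

```bash
python3 - <<'E'
from h import *
f=vision.grab_frame('wrist')[:,:,::-1];cv2.imwrite('pics/wrist8.png',f)
f=vision.grab_frame('scene')[:,:,::-1];crop(f,270,220,90,85,7,'pics/scene8c.png')
E
python3 f.py
```

```text
9.2833 [0.549 0.133 0.148] 0.025709204620363774
tool F [-28.031  -6.617  -1.907] tool T [ 0.025  0.283 -1.416] seat [72.637 -0.652  3.349] tilt 30.100755503998684
```

View pics/wrist8.png

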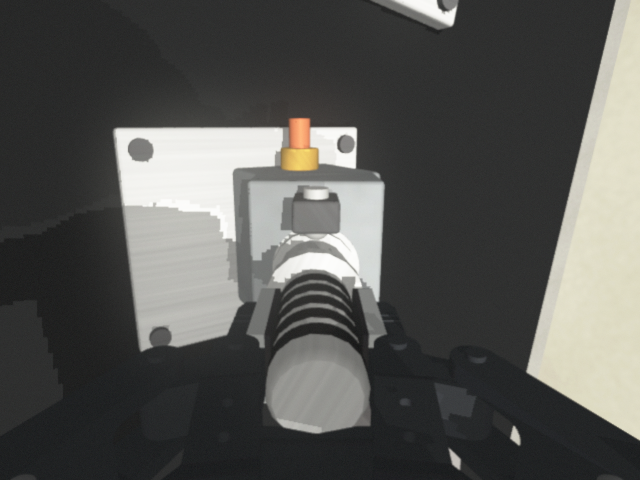

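View pics/scene8c.png

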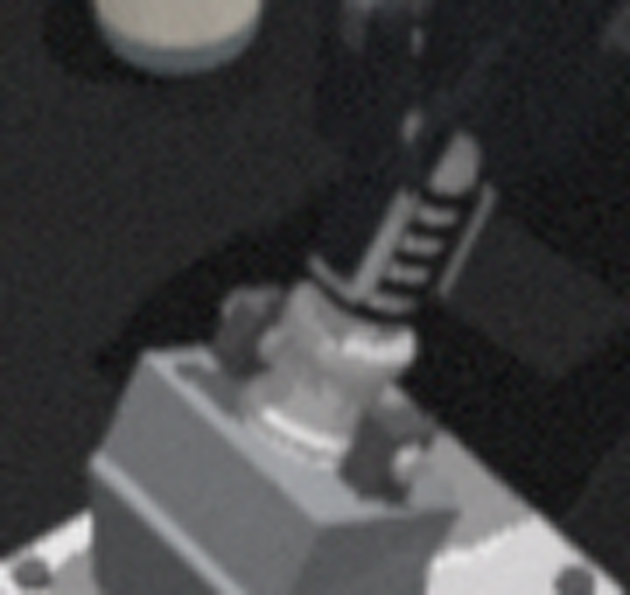

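The coupler's lip sits flat on the face at (300,430) in the scene crop, below the balls, and it stays aligned. Force is steady at about 30 N and the pose has not changed, so I'm handing it in.

```bash
python3 -c "
from cell import robot
print(robot.finish_job())"
```

```text
the job is handed in; nothing more can be done
None
```

I gripped the coupler from above and fitted it along the 30° axis over the nipple of the smallest valve block. I pressed it past the two ball catches to a firm stop on the tilted face, and handed the job in at about 9.3 s, still gripping and pushing.

**Last checks**
- **Seating:** the TCP was 72.6 mm from the measured seat, against about 73 mm expected when fully home. The pose held steady over the last half second.
- **Stop:** pushing to about 47 N moved it no further, and easing off by 0.5 mm barely changed its position. I then held about 28 N, which is above the 14 N spring.
- **Pictures:** the wrist view shows a ball overlapping the lip from above, and the scene view shows the lip flush on the face.
- **Bystanders:** I kept clear of the bottle, the jar and the grey box. I took no final picture that shows all three.

**What disagreed or remained**
- About 6 N of side load was left along the tool's y axis.
- My camera estimate of the seat was about 3 mm off sideways from where the coupler actually seated.
- The side camera suggested a 2–3 mm y offset before insertion. The wrist camera and the low insertion forces did not support it.

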